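# Stopper into the one jar it fits

### The arm

A 7-joint arm with a two-finger parallel gripper is mounted at the origin on the work surface. World frame = base frame: x ahead of the robot, y to its left, z up, the work surface at z = 0. Lengths are in mm, angles in rad, forces in N, time in s.
With the tool pointing down it reaches from about 400 to 875 mm from the base axis. Payload 4.4 kg.
Tool frame: the origin (TCP) lies at the very end of the fingers, on their centre line; the grasp point (between the pads) lies 19 mm behind it; z points along the fingers, y is the line along which they close (so a half turn about z gives the same grasp; the last joint's range is limited). The gripper opens to 85 mm and grips with 20 to 120 N. Pads are 22 mm wide; open, the fingers measure 114 mm over their backs; the gripper's body (76 mm by 85 mm) begins 54 mm behind the grasp point. The pads swing forward as they close: fully open they stand 13 mm farther back than shut.
Start: joints at [1.195, 0.628, 0.038, 1.517, -0.027, 0.996, -0.02], TCP at [198.192, -619.062, 231.313] pointing down, gripper open.
Joint ranges: [-3.06, 3.06], [-0.37, 2.12], [-1.25, 1.32], [0.18, 2.47], [-1.1, 4.24], [0.23, 1.98], [-2.94, 2.94]. Speed limits (rad/s): [2.57, 2.57, 3.14, 3.14, 3.14, 3.14, 3.14].

### API

Orientations are given as [roll, pitch, yaw] about the fixed x, y, z axes, in that order (R = Rz(yaw) Ry(pitch) Rx(roll)).
In Python, from cell import ctrl gives the robot as it stands.
- The arm moves only by the tool jog_arm, never from a script. Its argument "plan" is a list of rows, each an object of numbers: "tx", "ty", "tz": the shift along the tool's x, y, z as a fraction of full scale; "wx", "wy", "wz": the turn, a rotation vector about the tool's x, y, z as a fraction of full scale; "claw": the closure, from 0 (fully open) to 1 (shut). In form: [{"tx": .., "ty": .., "tz": .., "wx": .., "wy": .., "wz": .., "claw": ..}, ...]. A call has 1 to 12 rows; each row is the pose to reach, as a shift and turn from the pose commanded when the call began, along the tool's axes at that moment; what a row does not reach only later rows make up. Full scale, the value 1, is 300 mm for a shift and 90 degrees for a turn. A row lasts 1/10 s, in which the tool goes at most 50 mm and 8.59 degrees, less where a joint would pass 70% of its speed; a pose out of reach is approached as far as the arm can. A call with a number of a shift or a turn outside -1 to 1 is refused whole. A call with a gripper value outside its range is refused whole. The fingers move at their own pace and stop on an object; the grip force is fixed at half the most. Time passes only in rows, so rows that repeat a pose let the fingers close. It gives the time, the measured TCP pose, the force, the opening and the grip force at its end, in the units of the state.
- ctrl.read_state(): the state, without advancing time (a new reading comes with each control period).
- ctrl.get_image(name): name is "scene" or "top" or "wrist"; returns a dict with "img" (420x560x3 uint8, red, green, blue), "depth" (420x560 float32, mm along the optical axis (not along the pixel's ray), 0 where there is no reading), "fx", "fy", "cx", "cy" (pixels), "position" and "orientation" of the camera in the world; the wrist camera has in their place "hand_eye" (4x4, takes a point from camera to tool coordinates, whose origin is the TCP and whose axes are the flange's). Camera axes: x right, y down, z forward; pixel columns grow to the right and rows downward; lengths in mm; the calibration is good to about 2 mm. A picture is of the moment at which its call begins: read the wrist's pose just before it.
- ctrl.finish_job(): hands the job in; it is judged then, once.
Trained networks look in a picture, given as the dict that the camera call returned (one of the last four; its "shot" number tells which), for a name from the list of things; names that differ only in an ending like _2 or _b are one class to them, and where a whole thing is asked for, a point or a joint stands for the part that bears it (a point fixed in the world has none). Each returns a list of dicts, best first, with "score" (0 to 1); they miss things now and then, are a little off and sometimes report something else, mostly with a low value. They report only what shows in the picture. A call takes as long as a camera call. They do not tell look-alikes from the thing itself.
- ctrl.trace(picture, thing): "pixels" (420x560 bool, what is visible of it) and "extent" ([centre column, centre row, width, height] in pixels, round what is visible of it).
The state is a dict: "clock": time; "qpos": joint angles; "qd": joint speeds; "tau": joint torques, N m; "eef_pos": TCP position; "tool_rot": TCP orientation; "force": force on the tool from outside, world axes, zero at the start; "torque": the same for the moment, N m; "width": finger opening in mm; "gripper_force": force on a finger pad.
Only numpy, scipy, OpenCV 4.12 (cv2) and the standard library are available. Lean on these libraries where they do the work, as an engineer would, in place of code of your own. Each camera call takes 0.05 s, during which the arm holds its last target. There are 200 camera calls.

### The job

Pick up the loose silicone stopper and put it into the one ceramic jar of the graded row whose mouth fits its plug, fully home and upright with its flange flat on the rim, then let go. Each jar sits a little off the centre of its well, so feel for the mouth and seat the stopper slowly and gently: the ceramic chips if the stopper or the gripper is pressed on it hard (more than 40 N, even for a moment). Leave the tray with its cups, the canister, the ladle and the tongs where they are.

Things in the scene. Friction and masses are not known exactly. Their poses are not given: they have to be found in the camera images.
- stopper: Loose off-white hard silicone stopper standing plug-down on the counter, 40 to 85 g. Origin: centre of the plug's underside, z up its axis. Round plug 24 mm diameter, 25 mm long (lowest 2.5 mm tapers to 21); then a flange 38 mm diameter, 25 to 31 mm above the origin; then a plain round knob 22 mm diameter, 31 to 61 mm above the origin. It fits only jar 1's mouth; loose in jars 2 and 3.
- caddy: Dark wooden block, 264 (x) by 86 (y) by 40 mm tall, fixed to the counter at any yaw, four round wells in a row along x, each with an open white ceramic jar 70 mm tall; mouths grow from -x to +x. Origin: centre of the underside. Wells are 10 mm wider than their jars; each jar is shoved against one side of its well and wedged fast there: it does not shift. Jars are upright, rims 76 mm above the counter.
- well0 (a point): Centre of the well (part of the caddy) of jar 0, at rim height, 76 mm above the counter. Jar 0: straight round mouth 20 mm across and 64 mm deep, outside 36 mm (flat rim 8 mm wide). The jar's own axis is 5 mm away from this point, in an unknown horizontal direction that differs from jar to jar.
- well1 (a point): Centre of the well (part of the caddy) of jar 1, at rim height, 76 mm above the counter. Jar 1: straight round mouth 26 mm across and 64 mm deep, outside 42 mm (flat rim 8 mm wide). The jar's own axis is 5 mm away from this point, in an unknown horizontal direction that differs from jar to jar.
- well2 (a point): Centre of the well (part of the caddy) of jar 2, at rim height, 76 mm above the counter. Jar 2: straight round mouth 32 mm across and 64 mm deep, outside 48 mm (flat rim 8 mm wide). The jar's own axis is 5 mm away from this point, in an unknown horizontal direction that differs from jar to jar.
- well3 (a point): Centre of the well (part of the caddy) of jar 3, at rim height, 76 mm above the counter. Jar 3: straight round mouth 38 mm across and 64 mm deep, outside 54 mm (flat rim 8 mm wide). The jar's own axis is 5 mm away from this point, in an unknown horizontal direction that differs from jar to jar.
- tray: Pink plastic tray 120 (x) by 300 (y) by 22 mm carrying three cups; bystander. Origin: centre of the underside.
- canister: Round steel canister with a flip latch, 104 mm diameter, 142 mm tall; bystander. Origin: centre of the underside.
- ladle: Aluminium ladle lying with its bowl (72 mm across) at the origin and its handle running 250 mm to its -x; up to 41 mm high; bystander.
- tongs: Steel tongs lying along their own x, 250 by 52 mm, 12 mm high; bystander. Origin: under the middle.
- cup0: White ceramic cup, 68 mm across, 60 mm tall, standing in the pink tray; bystander. Origin: centre of the underside.
- cup1: White ceramic cup, 68 mm across, 60 mm tall, standing in the pink tray; bystander. Origin: centre of the underside.
- cup2: White ceramic cup, 68 mm across, 60 mm tall, standing in the pink tray; bystander. Origin: centre of the underside.
Mind the look-alikes: they are no part of the job. Several things look just like the stopper: the one meant starts nearest to the robot's base.

How it is judged:
By the outcome, as a careful person would: the job done as asked, in the order asked, and still so for the second after the job is handed in, with the robot touching nothing.
It also fails if it takes over 51 s, if anything falls off the work surface, if the arm or the gripper's body presses on something with over 40 N, if the wrist force passes 120 N, or if a joint passes its speed limit or range.

## Working session

There is one attempt and no reset: what is moved stays moved. The work goes in short steps, Python scripts to look and compute and a tool call to move; the robot and the scene stay as the last step left them, time stands still between calls to the robot, and variables do not carry over. Pictures are saved under pics/ and viewed, at most 10 in all, crops included, and the job is handed in when it is done.

Besides the shell and the picture viewer there is one more tool, called after "Emit:" by a JSON object that holds its "name" and its "arguments". jog_arm: Moves the arm, as the interface text tells. Shift numbers are shares of 300 mm and turn numbers shares of 90 degrees, none past 1 either way. Its arguments: {"type":"object","properties":{"plan":{"type":"array"}},"required":["plan"]}

```bash
mkdir -p pics; cat > h.py <<'E'
import numpy as np, cv2
from scipy.spatial.transform import Rotation as R
from cell import ctrl
def pose(p,st=None):
    if 'hand_eye' in p:
        T=np.eye(4);T[:3,:3]=R.from_euler('xyz',st['tool_rot']).as_matrix();T[:3,3]=st['eef_pos'];return T@np.array(p['hand_eye'])
    T=np.eye(4);o=np.array(p['orientation']);T[:3,:3]=o if o.shape==(3,3) else R.from_euler('xyz',o).as_matrix();T[:3,3]=p['position'];return T
def cloud(p,st=None):
    T=pose(p,st);d=p['depth'];v,u=np.indices(d.shape)
    c=np.stack([(u-p['cx'])/p['fx']*d,(v-p['cy'])/p['fy']*d,d],-1)
    return c@T[:3,:3].T+T[:3,3]
def save(p,n): cv2.imwrite('pics/'+n,cv2.cvtColor(p['img'],cv2.COLOR_RGB2BGR))
E
python3 - <<'E'
from h import *
print(ctrl.read_state())
for n in ['top','scene']:
    p=ctrl.get_image(n);save(p,n+'.png');W=cloud(p)
    print(n,p['position'],p['orientation'])
    for t in ['stopper','caddy']:
        for r in ctrl.trace(p,t):
            m=r['pixels']&(p['depth']>0);q=W[m]
            print(t,round(r['score'],2),np.round(r['extent']),np.round(np.median(q,0)),np.round(q.min(0)),np.round(q.max(0)))
E
```

```text
{'clock': 0.0, 'qpos': array([ 1.19518257,  0.62935268,  0.03842732,  1.51839715, -0.02697137,
        0.9963048 , -0.0199948 ]), 'qd': array([-8.27327403e-04,  2.23382356e-04,  3.44122394e-05, -1.03590020e-03,
       -1.95067905e-04,  1.70014660e-04, -1.76752171e-03]), 'tau': array([ 1.85593290e-04, -5.63409877e+01,  1.22645114e+00, -1.93446279e+01,
        1.11194554e-02,  1.04336848e-02, -2.37191514e-06]), 'eef_pos': array([ 198.00317606, -618.43121616,  230.37527393]), 'tool_rot': array([-3.13964880e+00,  4.21146557e-05,  3.09845756e-01]), 'force': array([ 0.16112078, -0.50649168, -0.19917085]), 'torque': array([-0.0121381 ,  0.01907593,  0.00695653]), 'gripper_force': 0.0, 'width': 85.81949229557883}
top [ 463.03796606    2.7025807  1149.92658501] [-3.0060959   0.01940787 -1.56481217]
stopper 0.72 [149. 236.  18.  19.] [525. 369.  36.] [508. 356.  25.] [542. 388.  67.]
stopper 0.65 [193. 245.  13.  14.] [502. 254.  34.] [485. 239.  25.] [519. 272.  65.]
stopper 0.62 [205. 209.  12.  11.] [591. 227.  34.] [577. 215.  26.] [612. 247.  64.]
stopper 0.43 [206. 176.  14.  12.] [685. 220.  33.] [671. 206.   1.] [705. 248.  65.]
caddy 0.73 [342. 232.  96.  96.] [ 535. -130.   39.] [ 413. -245.   -3.] [660. -13.  82.]
scene [1286.0380584   120.91865109  921.5704608 ] [-2.47037704 -0.01158422  1.72496251]
stopper 0.69 [412. 215.  17.  22.] [530. 373.  33.] [458. 357.  -2.] [544. 404.  65.]
stopper 0.67 [350. 262.  15.  19.] [694. 226.  33.] [652. 209.  -2.] [706. 247.  65.]
stopper 0.62 [356. 229.  17.  18.] [599. 232.  33.] [531. 215.  -3.] [611. 257.  65.]
stopper 0.5 [368. 204.  16.  21.] [509. 259.  33.] [491. 242.   1.] [521. 276.  66.]
caddy 0.85 [222. 201.  75.  87.] [ 571. -116.   41.] [ 373. -264.   -4.] [664.  -8.  80.]
```

View images.

```bash
python3 -c "
import cv2
a=cv2.imread('pics/top.png')[120:330,120:420];b=cv2.imread('pics/scene.png')[130:340,170:470]
cv2.imwrite('pics/v1.png',cv2.resize(cv2.vconcat([a,b]),None,fx=1.42,fy=1.42,interpolation=cv2.INTER_CUBIC))"
```

```text
(no output)
```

View pics/top.png

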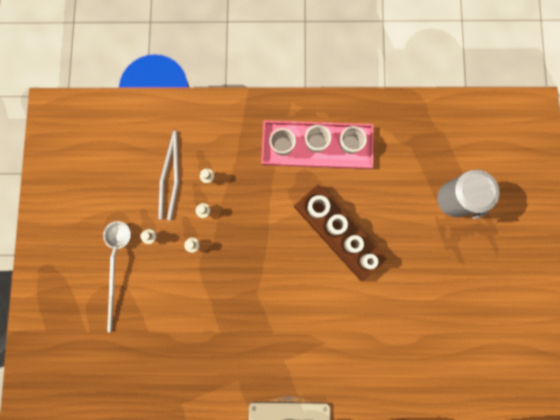

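View pics/v1.png

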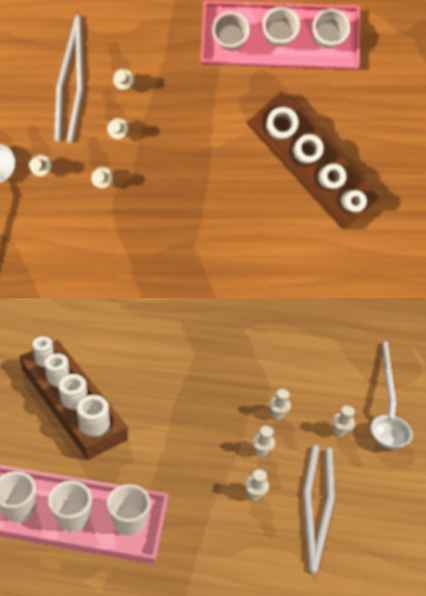

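```bash
cat >> h.py <<'E'
def go(cp,cr,tp,tr):
    "row fractions from commanded pose (pos, rpy) to target"
    A=R.from_euler('xyz',cr);B=R.from_euler('xyz',tr)
    return np.round(A.inv().apply(np.array(tp)-cp)/300,4),np.round((A.inv()*B).as_rotvec()/(np.pi/2),4)
E
python3 - <<'E'
from h import *
st=ctrl.read_state();p=ctrl.get_image('wrist');print(np.round(p['hand_eye'],3),p['fx'])
p=ctrl.get_image('top');W=cloud(p)
for u,v in [(370,261),(354,244),(337,224),(319,206)]:
    w=W[v-12:v+13,u-12:u+13].reshape(-1,3);w=w[(w[:,2]>68)&(w[:,2]<90)];print(np.round((w.min(0)+w.max(0))/2),np.round(w.mean(0)))
cp=[198.192,-619.062,231.313];cr=[-3.1396,0,.3098]
for t in ([470,-150,260],[502,256,200]): print(go(cp,cr,t,cr))
E
```

```text
[[  -0.      -0.949   -0.317   81.738]
 [   1.      -0.       0.      -1.405]
 [  -0.      -0.317    0.949 -143.088]
 [   0.       0.       0.       1.   ]] 349.74559954825753
[ 469. -194.   74.] [ 464. -200.   75.]
[ 500. -167.   74.] [ 506. -164.   75.]
[ 559. -117.   74.] [ 557. -121.   74.]
[599. -76.  74.] [602. -75.  75.]
(array([ 1.3396, -1.2131, -0.0932]), array([0., 0., 0.]))
(array([ 1.8537, -2.4691,  0.1093]), array([0., 0., 0.]))
```

Emit:
{"name": "jog_arm", "arguments": {"plan": [{"tx": 0.75, "ty": -0.58, "tz": 0.05, "wz": -0.27, "claw": 0}, {"tx": 0.75, "ty": -0.58, "tz": 0.05, "wz": -0.27, "claw": 0}, {"tx": 0.75, "ty": -0.58, "tz": 0.05, "wz": -0.27, "claw": 0}, {"tx": 0.75, "ty": -0.58, "tz": 0.05, "wz": -0.27, "claw": 0}, {"tx": 0.75, "ty": -0.58, "tz": 0.05, "wz": -0.27, "claw": 0}, {"tx": 0.75, "ty": -0.58, "tz": 0.05, "wz": -0.27, "claw": 0}, {"tx": 0.75, "ty": -0.58, "tz": 0.05, "wz": -0.27, "claw": 0}, {"tx": 0.75, "ty": -0.58, "tz": 0.05, "wz": -0.27, "claw": 0}]}}

```text
invalid input at $.plan[0]: expected keys tx, ty, tz, wx, wy, wz, claw
```

Emit:
{"name": "jog_arm", "arguments": {"plan": [{"tx": 0.75, "ty": -0.58, "tz": 0.05, "wx": 0, "wy": 0, "wz": -0.27, "claw": 0}, {"tx": 0.75, "ty": -0.58, "tz": 0.05, "wx": 0, "wy": 0, "wz": -0.27, "claw": 0}, {"tx": 0.75, "ty": -0.58, "tz": 0.05, "wx": 0, "wy": 0, "wz": -0.27, "claw": 0}, {"tx": 0.75, "ty": -0.58, "tz": 0.05, "wx": 0, "wy": 0, "wz": -0.27, "claw": 0}, {"tx": 0.75, "ty": -0.58, "tz": 0.05, "wx": 0, "wy": 0, "wz": -0.27, "claw": 0}, {"tx": 0.75, "ty": -0.58, "tz": 0.05, "wx": 0, "wy": 0, "wz": -0.27, "claw": 0}, {"tx": 0.75, "ty": -0.58, "tz": 0.05, "wx": 0, "wy": 0, "wz": -0.27, "claw": 0}, {"tx": 0.75, "ty": -0.58, "tz": 0.05, "wx": 0, "wy": 0, "wz": -0.27, "claw": 0}]}}

```text
clock: 1.2
eef_pos: [359.9, -384.5, 216.6]
tool_rot: [3.141, 0.0, 0.736]
force: [-1.3, -0.4, 0.3]
width: 85.4
gripper_force: 0.0
```

```bash
python3 - <<'E'
from h import *
st=ctrl.read_state();print(st['clock'],st['eef_pos'],st['tool_rot'],np.round(st['qpos'],2))
cp=np.array([198.192,-619.062,231.313]);cr=R.from_euler('xyz',[-3.1396,0,.3098])
c=cp+cr.apply([225,-174,15]);r=(cr*R.from_rotvec([0,0,-.27*np.pi/2])).as_euler('xyz');print(c,r)
print(go(c,r,[515,-155,200],[-np.pi,0,r[2]]))
E
```

```text
1.2 [ 359.91081796 -384.52687092  216.57242786] [3.14099717e+00 3.50003321e-04 7.35915313e-01] [ 0.83  0.47 -0.09  1.88  0.06  0.8  -0.13]
[ 359.42470898 -384.72187143  216.65975128] [-3.13977654e+00 -8.20005113e-04  7.33914264e-01]
(array([ 0.8979, -0.2212,  0.0567]), array([-0.0012, -0.0005,  0.    ]))
```

Emit:
{"name": "jog_arm", "arguments": {"plan": [{"tx": 0.9, "ty": -0.22, "tz": 0.05, "wx": 0, "wy": 0, "wz": 0, "claw": 0}, {"tx": 0.9, "ty": -0.22, "tz": 0.05, "wx": 0, "wy": 0, "wz": 0, "claw": 0}, {"tx": 0.9, "ty": -0.22, "tz": 0.05, "wx": 0, "wy": 0, "wz": 0, "claw": 0}, {"tx": 0.9, "ty": -0.22, "tz": 0.05, "wx": 0, "wy": 0, "wz": 0, "claw": 0}, {"tx": 0.9, "ty": -0.22, "tz": 0.05, "wx": 0, "wy": 0, "wz": 0, "claw": 0}, {"tx": 0.9, "ty": -0.22, "tz": 0.05, "wx": 0, "wy": 0, "wz": 0, "claw": 0}, {"tx": 0.9, "ty": -0.22, "tz": 0.05, "wx": 0, "wy": 0, "wz": 0, "claw": 0}, {"tx": 0.9, "ty": -0.22, "tz": 0.05, "wx": 0, "wy": 0, "wz": 0, "claw": 0}, {"tx": 0.9, "ty": -0.22, "tz": 0.05, "wx": 0, "wy": 0, "wz": 0, "claw": 0}, {"tx": 0.9, "ty": -0.22, "tz": 0.05, "wx": 0, "wy": 0, "wz": 0, "claw": 0}]}}

```text
clock: 2.2
eef_pos: [514.8, -157.3, 201.4]
tool_rot: [3.141, 0.001, 0.73]
force: [0.3, 0.3, 0.0]
width: 85.7
gripper_force: 0.0
```

```bash
python3 - <<'E'
from h import *
st=ctrl.read_state();p=ctrl.get_image('wrist');save(p,'w1.png');W=cloud(p,st)
print(st['clock'],st['eef_pos'],st['tool_rot'])
np.savez('w1.npz',W=W,img=p['img'],T=pose(p,st),d=p['depth'],K=[p['fx'],p['fy'],p['cx'],p['cy']])
z=W[...,2];m=((z>70)&(z<82)&(p['depth']>0)).astype(np.uint8)
n,l,s,c=cv2.connectedComponentsWithStats(m)
for i in range(1,n):
    if s[i,4]>200:
        w=W[l==i];print(s[i],np.round(np.median(w,0),1),np.round((w.min(0)+w.max(0))/2,1),np.round(np.ptp(w,0)))
        cn,h=cv2.findContours((l==i).astype(np.uint8),cv2.RETR_CCOMP,cv2.CHAIN_APPROX_NONE)
        for k in cn:
            if len(k)>20: print('  ell',[np.round(a,1) for a in cv2.fitEllipse(k)[:2]])
E
```

```text
2.2 [ 514.81043491 -157.30936893  201.41076151] [3.14105969e+00 9.19135479e-04 7.30077378e-01]
[ 226    0   77   76 2411] [597.7 -75.   76.3] [599.3 -73.1  74.5] [53. 54.  9.]
  ell [array([264.2,  35.2]), array([77.3, 78.5])]
  ell [array([264.3,  34.6]), array([54. , 59.1])]
[ 240   98   63   64 1808] [ 553.6 -119.8   76.5] [ 552.9 -120.4   74.5] [47. 48.  9.]
  ell [array([270.5, 129.7]), array([61.7, 63.2])]
  ell [array([270.5, 129.6]), array([41.9, 42.4])]
[ 244  186   51   50 1319] [ 504.8 -161.7   76.4] [ 503.9 -162.5   74.3] [41. 41.  9.]
  ell [array([269. , 210.5]), array([48.6, 49.9])]
  ell [array([269. , 210.6]), array([28.4, 31.6])]
[248 254  41  39 974] [ 461.5 -199.4   76.4] [ 460.4 -200.2   74.3] [36. 35.  8.]
  ell [array([268.1, 273.1]), array([38. , 40.4])]
  ell [array([268.2, 273. ]), array([17.9, 22.3])]
[535 279  25  72 658] [ 600.6 -406.    75.6] [ 602.7 -421.8   76. ] [48. 51. 12.]
  ell [array([549.8, 313.9]), array([25.2, 61. ])]
```

View pics/w1.png

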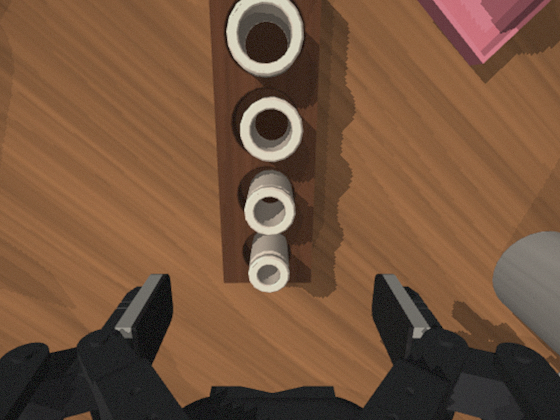

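Emit:
{"name": "jog_arm", "arguments": {"plan": [{"tx": 0.85, "ty": -1, "tz": 0.05, "wx": 0, "wy": 0, "wz": 0, "claw": 0.2}, {"tx": 0.85, "ty": -1, "tz": 0.05, "wx": 0, "wy": 0, "wz": 0, "claw": 0.2}, {"tx": 0.85, "ty": -1, "tz": 0.05, "wx": 0, "wy": 0, "wz": 0, "claw": 0.2}, {"tx": 0.85, "ty": -1, "tz": 0.05, "wx": 0, "wy": 0, "wz": 0, "claw": 0.2}, {"tx": 0.85, "ty": -1, "tz": 0.05, "wx": 0, "wy": 0, "wz": 0, "claw": 0.2}, {"tx": 0.85, "ty": -1, "tz": 0.05, "wx": 0, "wy": 0, "wz": 0, "claw": 0.2}, {"tx": 0.85, "ty": -1, "tz": 0.05, "wx": 0, "wy": 0, "wz": 0, "claw": 0.2}, {"tx": 0.85, "ty": -1, "tz": 0.05, "wx": 0, "wy": 0, "wz": 0, "claw": 0.2}, {"tx": 0.85, "ty": -1, "tz": 0.05, "wx": 0, "wy": 0, "wz": 0, "claw": 0.2}, {"tx": 0.85, "ty": -1, "tz": 0.05, "wx": 0, "wy": 0, "wz": 0, "claw": 0.2}, {"tx": 0.85, "ty": -1, "tz": 0.05, "wx": 0, "wy": 0, "wz": 0, "claw": 0.2}, {"tx": 0.85, "ty": -1, "tz": 0.05, "wx": 0, "wy": 0, "wz": 0, "claw": 0.2}]}}

```text
clock: 3.45
eef_pos: [504.8, 236.3, 186.4]
tool_rot: [3.141, 0.001, 0.73]
force: [-0.8, -0.7, -0.5]
width: 68.4
gripper_force: 0.0
```

```bash
cat >> h.py <<'E'
C0=np.array([359.42470898,-384.72187143,216.65975128]);R0=R.from_euler('xyz',[-3.13977654,-.00082,.733914])
def cmd(*shifts): # commanded pose after pure-shift calls
    return C0+R0.apply(300*np.sum(shifts,0)),R0.as_euler('xyz')
S=[[.9,-.22,.05],[.85,-1,.05]]
E
python3 - <<'E'
from h import *
st=ctrl.read_state();p=ctrl.get_image('wrist');save(p,'w2.png');W=cloud(p,st)
print(st['clock'],st['eef_pos'],st['tool_rot'],cmd(*S))
T=pose(p,st)
def ray(u,v,z):
    d=T[:3,:3]@[(u-p['cx'])/p['fx'],(v-p['cy'])/p['fy'],1];return T[:3,3]+d*(z-T[2,3])/d[2]
z=W[...,2];ok=p['depth']>0
for lo,hi,zz in [(58,65,61),(27,66,31)]:
    n,l,s,c=cv2.connectedComponentsWithStats(((z>lo)&(z<hi)&ok).astype(np.uint8))
    for i in range(1,n):
        if s[i,4]>80:
            w=W[l==i];print(s[i],np.round(np.median(w,0),1),np.round((w.min(0)+w.max(0))/2,1),np.round(np.ptp(w,0)))
E
```

```text
3.45 [504.75149108 236.27121389 186.4196213 ] [3.14069019e+00 5.45066614e-04 7.30355836e-01] (array([504.10970912, 238.74566304, 187.75500778]), array([-3.13977654e+00, -8.20000000e-04,  7.33914000e-01]))
[444   4  34  36 915] [685.2 225.2  61.4] [685.7 225.1  60.8] [22. 21.  6.]
[129  40  33  33 820] [522.6 374.1  61.5] [522.3 374.3  61. ] [22. 21.  6.]
[340 103  30  31 684] [592.  233.1  61.5] [592.  232.8  61.2] [21. 21.  6.]
[235 170  28  28 574] [500.9 259.3  61.6] [500.4 259.1  60.7] [21. 21.  5.]
[548 379  12  20 118] [543.1 -98.5  61.1] [544.7 -99.7  61.5] [17. 12.  7.]
[ 415    1   63   55 2491] [680.8 228.2  41.5] [685.3 225.2  45.3] [37. 37. 37.]
[   0    2   49   78 1226] [469.3 461.7  35.9] [461.1 463.3  35. ] [71. 11. 16.]
[ 129   34   54   52 2060] [525.  370.   39.1] [522.  373.9  45.6] [38. 37. 37.]
[ 324   92   46   47 1688] [590.2 236.8  33.5] [591.8 232.6  45.7] [37. 38. 37.]
[ 229  153   43   45 1448] [504.7 261.6  33.7] [500.4 259.   45.3] [38. 37. 36.]
[ 509  275   51  126 4418] [570.9 -54.   40.6] [579.9 -57.   46.5] [90. 98. 39.]
```

View pics/w2.png

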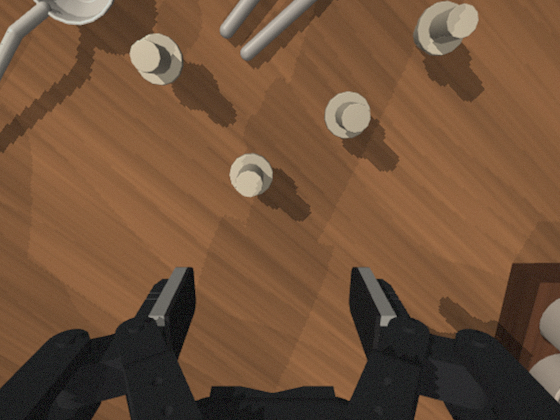

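Emit:
{"name": "jog_arm", "arguments": {"plan": [{"tx": 0.04, "ty": -0.066, "tz": 0.15, "wx": 0, "wy": 0, "wz": 0, "claw": 0.2}, {"tx": 0.04, "ty": -0.066, "tz": 0.33, "wx": 0, "wy": 0, "wz": 0, "claw": 0.2}, {"tx": 0.04, "ty": -0.066, "tz": 0.33, "wx": 0, "wy": 0, "wz": 0, "claw": 0.2}, {"tx": 0.04, "ty": -0.066, "tz": 0.33, "wx": 0, "wy": 0, "wz": 0, "claw": 0.2}, {"tx": 0.04, "ty": -0.066, "tz": 0.33, "wx": 0, "wy": 0, "wz": 0, "claw": 0.2}]}}

```text
clock: 4.0
eef_pos: [501.6, 261.1, 89.4]
tool_rot: [3.14, -0.003, 0.732]
force: [0.0, -0.1, 0.7]
width: 68.1
gripper_force: 0.0
```

```bash
python3 - <<'E'
from h import *
st=ctrl.read_state();p=ctrl.get_image('wrist');save(p,'w3.png');W=cloud(p,st)
print(st['clock'],st['eef_pos'],st['tool_rot'],st['force'])
z=W[...,2];ok=p['depth']>0
n,l,s,c=cv2.connectedComponentsWithStats(((z>57)&(z<65)&ok).astype(np.uint8))
for i in range(1,n):
    if s[i,4]>200:
        w=W[l==i];print(s[i],np.round((w.min(0)+w.max(0))/2,1),np.round(np.ptp(w,0)))
st=ctrl.read_state();print(st['eef_pos'])
E
```

```text
4.0 [501.57434349 261.08013143  89.40726043] [ 3.14035982e+00 -3.06349088e-03  7.32269288e-01] [ 0.04473687 -0.06982933  0.67567861]
[  97   44   51   51 1963] [522.7 374.3  60.5] [21. 21.  7.]
[ 414  139   47   45 1592] [592.1 232.8  60.3] [21. 22.  6.]
[ 256  234   40   39 1223] [501.  259.3  60.4] [21. 21.  7.]
[501.83025376 261.37724427  89.82632146]
```

Emit:
{"name": "jog_arm", "arguments": {"plan": [{"tx": -0.006, "ty": 0.003, "tz": 0.1, "wx": 0, "wy": 0, "wz": 0, "claw": 0.2}, {"tx": -0.006, "ty": 0.003, "tz": 0.178, "wx": 0, "wy": 0, "wz": 0, "claw": 0.2}, {"tx": -0.006, "ty": 0.003, "tz": 0.178, "wx": 0, "wy": 0, "wz": 0, "claw": 0.2}, {"tx": -0.006, "ty": 0.003, "tz": 0.178, "wx": 0, "wy": 0, "wz": 0, "claw": 0.4}, {"tx": -0.006, "ty": 0.003, "tz": 0.178, "wx": 0, "wy": 0, "wz": 0, "claw": 0.6}, {"tx": -0.006, "ty": 0.003, "tz": 0.178, "wx": 0, "wy": 0, "wz": 0, "claw": 1}, {"tx": -0.006, "ty": 0.003, "tz": 0.178, "wx": 0, "wy": 0, "wz": 0, "claw": 1}, {"tx": -0.006, "ty": 0.003, "tz": 0.178, "wx": 0, "wy": 0, "wz": 0, "claw": 1}, {"tx": -0.006, "ty": 0.003, "tz": 0.178, "wx": 0, "wy": 0, "wz": 0, "claw": 1}, {"tx": -0.006, "ty": 0.003, "tz": 0.178, "wx": 0, "wy": 0, "wz": 0, "claw": 1}]}}

```text
clock: 5.05
eef_pos: [500.2, 260.1, 35.5]
tool_rot: [3.141, -0.003, 0.734]
force: [-0.3, -0.0, 8.0]
width: 20.0
gripper_force: 58.2
```

Emit:
{"name": "jog_arm", "arguments": {"plan": [{"tx": 0, "ty": 0, "tz": -0.1, "wx": 0, "wy": 0, "wz": 0, "claw": 1}, {"tx": 0, "ty": 0, "tz": -0.25, "wx": 0, "wy": 0, "wz": 0, "claw": 1}, {"tx": 0, "ty": 0, "tz": -0.4, "wx": 0, "wy": 0, "wz": 0, "claw": 1}, {"tx": 0, "ty": 0, "tz": -0.5, "wx": 0, "wy": 0, "wz": 0, "claw": 1}, {"tx": 0, "ty": 0, "tz": -0.5, "wx": 0, "wy": 0, "wz": 0, "claw": 1}, {"tx": 0, "ty": 0, "tz": -0.5, "wx": 0, "wy": 0, "wz": 0, "claw": 1}]}}

```text
clock: 5.65
eef_pos: [499.3, 259.6, 184.9]
tool_rot: [3.141, -0.002, 0.734]
force: [0.5, -0.1, -1.0]
width: 20.1
gripper_force: 58.7
```

```bash
python3 - <<'E'
from h import *
st=ctrl.read_state();p=ctrl.get_image('wrist');save(p,'w4.png')
print(st['clock'],st['eef_pos'],st['tool_rot'],st['force'])
H=np.array(p['hand_eye']);d=p['depth'];v,u=np.indices(d.shape)
c=np.stack([(u-p['cx'])/p['fx']*d,(v-p['cy'])/p['fy']*d,d],-1)@H[:3,:3].T+H[:3,3]
for r in ctrl.trace(p,'stopper'):
    m=r['pixels']&(d>0);q=c[m];print(round(r['score'],2),np.round(r['extent']),np.round(np.median(q,0),1),q.min(0).round(1),q.max(0).round(1))
m=(d>0)&(np.abs(c[...,0])<25)&(np.abs(c[...,1])<25)&(c[...,2]>2)&(c[...,2]<45);q=c[m];np.save('q4.npy',q)
for z in range(2,44,3):
    s=q[(q[:,2]>=z)&(q[:,2]<z+3)]
    if len(s)>5: print(z,len(s),s.min(0).round(1),s.max(0).round(1))
E
```

```text
5.65 [499.25572352 259.55946893 184.85153154] [ 3.14109121e+00 -1.69383857e-03  7.33826241e-01] [ 0.45011786 -0.09955092 -0.96486873]
0.84 [184.  76.  50.  54.] [ 93.3 -65.9 145.7] [ 75.6 -98.3 121. ] [115.1 -51.7 186.2]
0.74 [275. 280.  72. 107.] [  8.5  -1.  -17.6] [-174.1  -17.3  -27.9] [ 18.9  24.4 184.4]
0.72 [371. 130.  47.  48.] [ 52.6  77.4 146.8] [ 27.6  63.  121.2] [ 69.3 106.5 185.7]
0.71 [469.  46.  73.  57.] [114.  144.4 148.5] [ 96.1 131.1 121.4] [139.  198.6 186.7]
2 1139 [  0.  -17.4   2. ] [18.9 17.8  5. ]
5 217 [  3.4 -17.6   5. ] [18.9 17.9  8. ]
8 52 [  3.9 -17.3   8. ] [18.5 17.7 10.4]
26 37 [ 9.2 -5.8 26.1] [11.7  6.9 28.9]
29 72 [ 6.6 -8.6 29.1] [11.6  9.8 32. ]
32 9 [ 7.7 -8.1 32. ] [11.2  6.5 32.8]
```

View pics/w4.png

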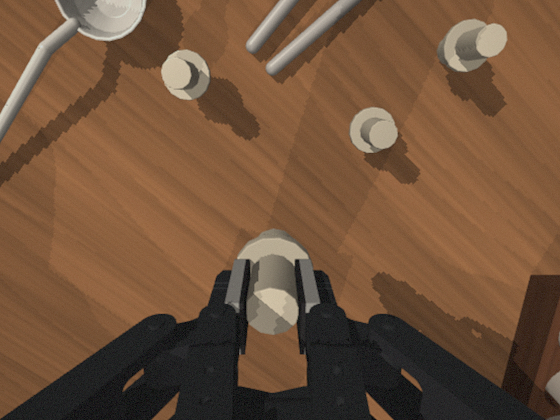

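Emit:
{"name": "jog_arm", "arguments": {"plan": [{"tx": -0.9, "ty": 0.9, "tz": 0.08, "wx": 0, "wy": 0, "wz": 0, "claw": 1}, {"tx": -0.9, "ty": 0.9, "tz": 0.08, "wx": 0, "wy": 0, "wz": 0, "claw": 1}, {"tx": -0.9, "ty": 0.9, "tz": 0.08, "wx": 0, "wy": 0, "wz": 0, "claw": 1}, {"tx": -0.9, "ty": 0.9, "tz": 0.08, "wx": 0, "wy": 0, "wz": 0, "claw": 1}, {"tx": -0.9, "ty": 0.9, "tz": 0.08, "wx": 0, "wy": 0, "wz": 0, "claw": 1}, {"tx": -0.9, "ty": 0.9, "tz": 0.08, "wx": 0, "wy": 0, "wz": 0, "claw": 1}, {"tx": -0.9, "ty": 0.9, "tz": 0.08, "wx": 0, "wy": 0, "wz": 0, "claw": 1}, {"tx": -0.9, "ty": 0.9, "tz": 0.08, "wx": 0, "wy": 0, "wz": 0, "claw": 1}, {"tx": -0.9, "ty": 0.9, "tz": 0.08, "wx": 0, "wy": 0, "wz": 0, "claw": 1}, {"tx": -0.9, "ty": 0.9, "tz": 0.08, "wx": 0, "wy": 0, "wz": 0, "claw": 1}, {"tx": -0.9, "ty": 0.9, "tz": 0.08, "wx": 0, "wy": 0, "wz": 0, "claw": 1}, {"tx": -0.9, "ty": 0.9, "tz": 0.08, "wx": 0, "wy": 0, "wz": 0, "claw": 1}]}}

```text
clock: 6.95
eef_pos: [479.5, -120.0, 159.6]
tool_rot: [-3.141, -0.0, 0.737]
force: [0.3, -0.6, -0.3]
width: 20.1
gripper_force: 58.7
```

Emit:
{"name": "jog_arm", "arguments": {"plan": [{"tx": -0.16, "ty": 0.16, "tz": 0.03, "wx": 0, "wy": 0, "wz": 0, "claw": 1}, {"tx": -0.16, "ty": 0.16, "tz": 0.03, "wx": 0, "wy": 0, "wz": 0, "claw": 1}, {"tx": -0.16, "ty": 0.16, "tz": 0.03, "wx": 0, "wy": 0, "wz": 0, "claw": 1}, {"tx": -0.16, "ty": 0.16, "tz": 0.03, "wx": 0, "wy": 0, "wz": 0, "claw": 1}, {"tx": -0.16, "ty": 0.16, "tz": 0.03, "wx": 0, "wy": 0, "wz": 0, "claw": 1}, {"tx": -0.16, "ty": 0.16, "tz": 0.03, "wx": 0, "wy": 0, "wz": 0, "claw": 1}]}}

```text
clock: 7.55
eef_pos: [476.3, -187.9, 151.1]
tool_rot: [-3.141, -0.001, 0.737]
force: [0.7, -0.2, -0.7]
width: 19.9
gripper_force: 58.7
```

```bash
cat > look.py <<'E'
import sys
from h import *
from scipy.optimize import least_squares
st=ctrl.read_state();p=ctrl.get_image('wrist');save(p,sys.argv[1])
print(st['clock'],st['eef_pos'].round(1),st['tool_rot'].round(4),st['force'].round(1))
H=np.array(p['hand_eye']);d=p['depth'];v,u=np.indices(d.shape)
f=lambda a,b,z:np.stack([(a-p['cx'])/p['fx']*z,(b-p['cy'])/p['fy']*z,z],-1)@H[:3,:3].T+H[:3,3]
c=f(u,v,d);W=cloud(p,st)
m=((d>0)&(W[...,2]>70)&(W[...,2]<81)&(c[...,0]>-15)).astype(np.uint8)
n,l,s,_=cv2.connectedComponentsWithStats(m)
for i in range(1,n):
    if s[i,4]>300:
        q=c[(l==i)&(np.abs(W[...,2]-76)<3.5)];print(s[i],'tool: mid',((q.min(0)+q.max(0))/2).round(1),'size',np.ptp(q,0).round(1),'z',np.median(q[:,2]).round(1))
        cn,_h=cv2.findContours((l==i).astype(np.uint8),cv2.RETR_CCOMP,cv2.CHAIN_APPROX_NONE)
        for k in cn:
            if len(k)>25:
                k=k[:,0];zz=np.median(q[:,2]);g=f(k[:,0].astype(float),k[:,1].astype(float),np.ones(len(k)))-H[:3,3]
                P=H[:3,3]+g*((zz-H[2,3])/g[:,2])[:,None]
                r=least_squares(lambda x:np.hypot(P[:,0]-x[0],P[:,1]-x[1])-x[2],[*P[:,:2].mean(0),15],loss='soft_l1').x
                print('   circle',r.round(1))
q=c[(d>0)&(np.abs(c[...,0])<25)&(np.abs(c[...,1])<25)&(c[...,2]>-35)&(c[...,2]<45)]
for a,b in [(2,6),(24,34)]:
    s=q[(q[:,2]>=a)&(q[:,2]<b)]
    if len(s): print('held',a,len(s),s.min(0).round(1),s.max(0).round(1))
E
python3 look.py w5.png
```

```text
7.55 [ 476.3 -187.9  151.1] [-3.1413e+00 -6.0000e-04  7.3660e-01] [ 0.7 -0.2 -0.7]
[ 236    7   83   91 3339] tool: mid [102.3   1.9  75.2] size [47.7 47.4  6.9] z 74.8
   circle [102.3   1.5  23.3]
   circle [101.8   1.5  15.6]
[ 241  131   65   66 2163] tool: mid [37.4 -0.3 75.5] size [41.6 40.9  6.1] z 74.7
   circle [37.8 -0.3 20.4]
   circle [38.2 -0.3 12.6]
[247 222  49  20 374] tool: mid [-8.5 -1.8 75.6] size [12.8 32.8  5.7] z 75.0
   circle [-18.5  -1.4  16.4]
held 2 1240 [  0.5 -17.5   2. ] [18.9 17.9  6. ]
held 24 122 [ 6.5 -8.6 24.8] [12.3  9.8 33. ]
```

View pics/w5.png

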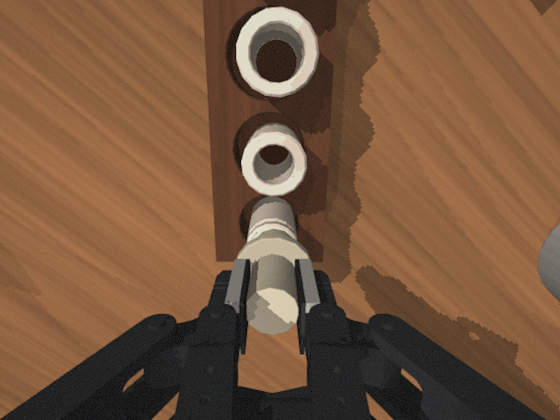

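Emit:
{"name": "jog_arm", "arguments": {"plan": [{"tx": 0.126, "ty": -0.002, "tz": 0, "wx": 0, "wy": 0, "wz": 0, "claw": 1}, {"tx": 0.126, "ty": -0.002, "tz": 0.06, "wx": 0, "wy": 0, "wz": 0, "claw": 1}, {"tx": 0.126, "ty": -0.002, "tz": 0.1, "wx": 0, "wy": 0, "wz": 0, "claw": 1}, {"tx": 0.126, "ty": -0.002, "tz": 0.1, "wx": 0, "wy": 0, "wz": 0, "claw": 1}, {"tx": 0.126, "ty": -0.002, "tz": 0.1, "wx": 0, "wy": 0, "wz": 0, "claw": 1}, {"tx": 0.126, "ty": -0.002, "tz": 0.1, "wx": 0, "wy": 0, "wz": 0, "claw": 1}]}}

```text
clock: 8.2
eef_pos: [503.5, -164.4, 121.3]
tool_rot: [3.141, 0.0, 0.733]
force: [-0.6, -0.4, -0.2]
width: 20.6
gripper_force: 58.7
```

```bash
python3 look.py w6.png
```

```text
8.2 [ 503.5 -164.4  121.3] [3.141 0.    0.733] [-0.6 -0.4 -0.2]
[ 214    0  105   42 2073] tool: mid [114.5  -3.8  45.8] size [17.8 49.5  6.1] z 45.1
   circle [129.7  -3.6  23.6]
[ 230   74   91   93 3778] tool: mid [66.4  0.5 45.7] size [47.6 47.5  6.2] z 45.0
   circle [66.7  0.4 23.4]
   circle [67.1  0.3 15.5]
[ 237  200   71   49 1553] tool: mid [ 8.3 -1.  45.7] size [28.8 41.2  6.2] z 44.9
   circle [ 3.9 -1.1 19.2]
held 2 1240 [  0.1 -17.4   2. ] [18.8 18.   6. ]
held 24 122 [ 6.4 -8.6 24.7] [11.8  9.8 33. ]
```

View pics/w6.png

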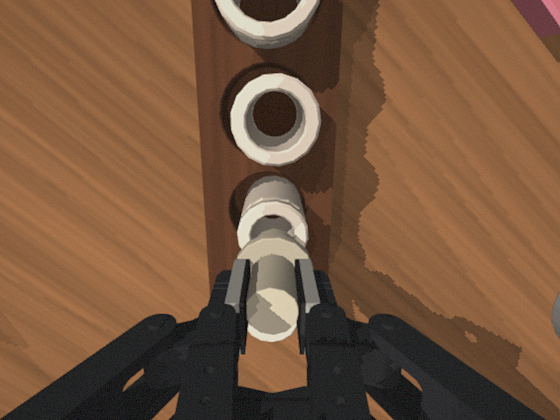

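Emit:
{"name": "jog_arm", "arguments": {"plan": [{"tx": 0.007, "ty": -0.005, "tz": 0.01, "wx": 0, "wy": 0, "wz": 0, "claw": 1}, {"tx": 0.007, "ty": -0.005, "tz": 0.015, "wx": 0, "wy": 0, "wz": 0, "claw": 1}, {"tx": 0.007, "ty": -0.005, "tz": 0.015, "wx": 0, "wy": 0, "wz": 0, "claw": 1}, {"tx": 0.007, "ty": -0.005, "tz": 0.015, "wx": 0, "wy": 0, "wz": 0, "claw": 1}]}}

```text
clock: 8.65
eef_pos: [504.1, -161.3, 116.4]
tool_rot: [-3.142, 0.0, 0.734]
force: [0.4, 1.3, 0.3]
width: 20.1
gripper_force: 58.7
```

```bash
python3 look.py w7.png
```

```text
8.65 [ 504.1 -161.3  116.4] [-3.1416e+00  1.0000e-04  7.3400e-01] [0.4 1.3 0.3]
[ 216    0  110   46 2286] tool: mid [112.7  -1.7  40.8] size [19.1 50.8  6.2] z 40.1
   circle [127.2  -1.6  23.6]
[ 233   79   93   94 3917] tool: mid [64.   2.5 40.6] size [47.2 47.5  6.5] z 40.1
   circle [64.2  2.4 23.3]
   circle [64.6  2.3 15.5]
[ 239  207   73   48 1450] tool: mid [ 6.1  0.8 40.7] size [28.1 41.4  6.4] z 40.0
   circle [ 1.2  0.9 19.4]
held 2 1247 [  0.3 -17.5   2. ] [18.9 18.   6. ]
held 24 120 [ 6.6 -8.6 24.9] [12.2  9.8 32.8]
```

Emit:
{"name": "jog_arm", "arguments": {"plan": [{"tx": -0.002, "ty": 0.001, "tz": 0.004, "wx": 0, "wy": 0, "wz": 0, "claw": 1}, {"tx": -0.002, "ty": 0.001, "tz": 0.008, "wx": 0, "wy": 0, "wz": 0, "claw": 1}, {"tx": -0.002, "ty": 0.001, "tz": 0.012, "wx": 0, "wy": 0, "wz": 0, "claw": 1}, {"tx": -0.002, "ty": 0.001, "tz": 0.014, "wx": 0, "wy": 0, "wz": 0, "claw": 1}, {"tx": -0.002, "ty": 0.001, "tz": 0.016, "wx": 0, "wy": 0, "wz": 0, "claw": 1}, {"tx": -0.002, "ty": 0.001, "tz": 0.016, "wx": 0, "wy": 0, "wz": 0, "claw": 1}]}}

```text
clock: 9.3
eef_pos: [503.9, -161.9, 111.5]
tool_rot: [-3.141, 0.0, 0.734]
force: [-0.1, 1.0, 0.3]
width: 20.1
gripper_force: 58.7
```

Emit:
{"name": "jog_arm", "arguments": {"plan": [{"tx": 0, "ty": 0, "tz": 0.003, "wx": 0, "wy": 0, "wz": 0, "claw": 1}, {"tx": 0, "ty": 0, "tz": 0.003, "wx": 0, "wy": 0, "wz": 0, "claw": 1}, {"tx": 0, "ty": 0, "tz": 0.006, "wx": 0, "wy": 0, "wz": 0, "claw": 1}, {"tx": 0, "ty": 0, "tz": 0.006, "wx": 0, "wy": 0, "wz": 0, "claw": 1}]}}

```text
clock: 9.7
eef_pos: [503.8, -161.9, 109.7]
tool_rot: [-3.141, 0.0, 0.734]
force: [0.1, 0.6, -0.7]
width: 20.3
gripper_force: 58.7
```

Emit:
{"name": "jog_arm", "arguments": {"plan": [{"tx": 0, "ty": 0, "tz": 0.003, "wx": 0, "wy": 0, "wz": 0, "claw": 1}, {"tx": 0, "ty": 0, "tz": 0.003, "wx": 0, "wy": 0, "wz": 0, "claw": 1}, {"tx": 0, "ty": 0, "tz": 0.006, "wx": 0, "wy": 0, "wz": 0, "claw": 1}, {"tx": 0, "ty": 0, "tz": 0.006, "wx": 0, "wy": 0, "wz": 0, "claw": 1}]}}

```text
clock: 10.1
eef_pos: [503.8, -161.9, 107.9]
tool_rot: [-3.141, 0.0, 0.734]
force: [-0.7, 0.3, -0.9]
width: 20.4
gripper_force: 58.7
```

Emit:
{"name": "jog_arm", "arguments": {"plan": [{"tx": 0, "ty": 0, "tz": 0.003, "wx": 0, "wy": 0, "wz": 0, "claw": 1}, {"tx": 0, "ty": 0, "tz": 0.006, "wx": 0, "wy": 0, "wz": 0, "claw": 1}, {"tx": 0, "ty": 0, "tz": 0.009, "wx": 0, "wy": 0, "wz": 0, "claw": 1}, {"tx": 0, "ty": 0, "tz": 0.009, "wx": 0, "wy": 0, "wz": 0, "claw": 1}]}}

```text
clock: 10.5
eef_pos: [503.8, -162.0, 105.2]
tool_rot: [-3.141, 0.0, 0.734]
force: [-0.2, -0.0, -1.3]
width: 20.5
gripper_force: 58.7
```

```bash
python3 look.py w8.png
```

```text
10.5 [ 503.8 -162.   105.2] [-3.1414e+00  1.0000e-04  7.3380e-01] [-0.2 -0.  -1.3]
[ 215    0  112   42 2315] tool: mid [111.7  -1.6  29.4] size [16.  48.5  6.4] z 28.9
   circle [127.9  -1.8  23.7]
[ 230   76   99  101 4450] tool: mid [64.8  2.4 29.4] size [47.5 47.8  6.4] z 28.8
   circle [64.9  2.2 23.3]
   circle [65.3  2.1 15.4]
[ 237  212   77   48 1575] tool: mid [ 7.5  0.6 29.2] size [26.3 41.4  6.8] z 28.8
   circle [ 1.3  0.3 19.3]
held 2 1241 [  0.6 -17.5   2. ] [18.7 18.   6. ]
held 24 1561 [ -5.6 -20.1  25.5] [20.7 21.3 34. ]
```

Emit:
{"name": "jog_arm", "arguments": {"plan": [{"tx": 0, "ty": 0, "tz": 0.004, "wx": 0, "wy": 0, "wz": 0, "claw": 1}, {"tx": 0, "ty": 0, "tz": 0.008, "wx": 0, "wy": 0, "wz": 0, "claw": 1}, {"tx": 0, "ty": 0, "tz": 0.012, "wx": 0, "wy": 0, "wz": 0, "claw": 1}, {"tx": 0, "ty": 0, "tz": 0.016, "wx": 0, "wy": 0, "wz": 0, "claw": 1}, {"tx": 0, "ty": 0, "tz": 0.016, "wx": 0, "wy": 0, "wz": 0, "claw": 1}]}}

```text
clock: 11.05
eef_pos: [503.8, -161.9, 100.3]
tool_rot: [-3.141, 0.0, 0.734]
force: [0.1, 0.6, 0.2]
width: 19.8
gripper_force: 58.7
```

Emit:
{"name": "jog_arm", "arguments": {"plan": [{"tx": 0, "ty": 0, "tz": 0.004, "wx": 0, "wy": 0, "wz": 0, "claw": 1}, {"tx": 0, "ty": 0, "tz": 0.008, "wx": 0, "wy": 0, "wz": 0, "claw": 1}, {"tx": 0, "ty": 0, "tz": 0.012, "wx": 0, "wy": 0, "wz": 0, "claw": 1}, {"tx": 0, "ty": 0, "tz": 0.016, "wx": 0, "wy": 0, "wz": 0, "claw": 1}, {"tx": 0, "ty": 0, "tz": 0.016, "wx": 0, "wy": 0, "wz": 0, "claw": 1}]}}

```text
clock: 11.55
eef_pos: [503.8, -161.9, 95.5]
tool_rot: [-3.141, 0.0, 0.734]
force: [-0.4, 0.2, -0.2]
width: 20.0
gripper_force: 58.7
```

Emit:
{"name": "jog_arm", "arguments": {"plan": [{"tx": 0, "ty": 0, "tz": 0.004, "wx": 0, "wy": 0, "wz": 0, "claw": 1}, {"tx": 0, "ty": 0, "tz": 0.008, "wx": 0, "wy": 0, "wz": 0, "claw": 1}, {"tx": 0, "ty": 0, "tz": 0.012, "wx": 0, "wy": 0, "wz": 0, "claw": 1}, {"tx": 0, "ty": 0, "tz": 0.016, "wx": 0, "wy": 0, "wz": 0, "claw": 1}, {"tx": 0, "ty": 0, "tz": 0.019, "wx": 0, "wy": 0, "wz": 0, "claw": 1}, {"tx": 0, "ty": 0, "tz": 0.019, "wx": 0, "wy": 0, "wz": 0, "claw": 1}]}}

```text
clock: 12.15
eef_pos: [503.9, -161.9, 89.9]
tool_rot: [-3.141, 0.0, 0.734]
force: [-0.5, 0.7, -0.1]
width: 20.0
gripper_force: 58.7
```

Emit:
{"name": "jog_arm", "arguments": {"plan": [{"tx": 0, "ty": 0, "tz": 0.002, "wx": 0, "wy": 0, "wz": 0, "claw": 1}, {"tx": 0, "ty": 0, "tz": 0.003, "wx": 0, "wy": 0, "wz": 0, "claw": 1}, {"tx": 0, "ty": 0, "tz": 0.003, "wx": 0, "wy": 0, "wz": 0, "claw": 1}]}}

```text
clock: 12.45
eef_pos: [503.9, -161.9, 89.1]
tool_rot: [3.142, -0.0, 0.734]
force: [0.4, 0.4, -0.7]
width: 19.9
gripper_force: 58.7
```

Emit:
{"name": "jog_arm", "arguments": {"plan": [{"tx": 0, "ty": 0, "tz": 0.002, "wx": 0, "wy": 0, "wz": 0, "claw": 1}, {"tx": 0, "ty": 0, "tz": 0.003, "wx": 0, "wy": 0, "wz": 0, "claw": 1}, {"tx": 0, "ty": 0, "tz": 0.003, "wx": 0, "wy": 0, "wz": 0, "claw": 1}]}}

```text
clock: 12.75
eef_pos: [503.9, -161.9, 88.2]
tool_rot: [3.142, -0.0, 0.734]
force: [0.7, -0.2, 0.7]
width: 20.3
gripper_force: 58.8
```

Emit:
{"name": "jog_arm", "arguments": {"plan": [{"tx": 0, "ty": 0, "tz": 0.002, "wx": 0, "wy": 0, "wz": 0, "claw": 1}, {"tx": 0, "ty": 0, "tz": 0.002, "wx": 0, "wy": 0, "wz": 0, "claw": 1}, {"tx": 0, "ty": 0, "tz": 0.003, "wx": 0, "wy": 0, "wz": 0, "claw": 1}, {"tx": 0, "ty": 0, "tz": 0.003, "wx": 0, "wy": 0, "wz": 0, "claw": 1}]}}

```text
clock: 13.15
eef_pos: [503.9, -161.9, 87.3]
tool_rot: [3.142, -0.0, 0.734]
force: [0.0, -0.1, 0.2]
width: 20.2
gripper_force: 58.8
```

Emit:
{"name": "jog_arm", "arguments": {"plan": [{"tx": 0, "ty": 0, "tz": 0.001, "wx": 0, "wy": 0, "wz": 0, "claw": 1}, {"tx": 0, "ty": 0, "tz": 0.002, "wx": 0, "wy": 0, "wz": 0, "claw": 1}, {"tx": 0, "ty": 0, "tz": 0.002, "wx": 0, "wy": 0, "wz": 0, "claw": 1}]}}

```text
clock: 13.45
eef_pos: [504.0, -162.0, 86.8]
tool_rot: [3.141, -0.0, 0.734]
force: [-0.7, -0.3, 1.2]
width: 20.1
gripper_force: 58.8
```

Emit:
{"name": "jog_arm", "arguments": {"plan": [{"tx": 0, "ty": 0, "tz": 0.001, "wx": 0, "wy": 0, "wz": 0, "claw": 1}, {"tx": 0, "ty": 0, "tz": 0.002, "wx": 0, "wy": 0, "wz": 0, "claw": 1}, {"tx": 0, "ty": 0, "tz": 0.002, "wx": 0, "wy": 0, "wz": 0, "claw": 1}]}}

```text
clock: 13.75
eef_pos: [504.0, -162.0, 86.7]
tool_rot: [3.141, -0.0, 0.734]
force: [-0.4, 1.4, 6.7]
width: 19.9
gripper_force: 59.6
```

Emit:
{"name": "jog_arm", "arguments": {"plan": [{"tx": 0, "ty": 0, "tz": 0.001, "wx": 0, "wy": 0, "wz": 0, "claw": 1}, {"tx": 0, "ty": 0, "tz": 0.001, "wx": 0, "wy": 0, "wz": 0, "claw": 1}, {"tx": 0, "ty": 0, "tz": 0.001, "wx": 0, "wy": 0, "wz": 0, "claw": 1}]}}

```text
clock: 14.05
eef_pos: [504.0, -162.0, 86.7]
tool_rot: [3.141, -0.0, 0.734]
force: [-0.6, 0.9, 10.1]
width: 20.2
gripper_force: 59.8
```

Emit:
{"name": "jog_arm", "arguments": {"plan": [{"tx": 0, "ty": 0, "tz": -0.002, "wx": 0, "wy": 0, "wz": 0, "claw": 0.5}, {"tx": 0, "ty": 0, "tz": -0.002, "wx": 0, "wy": 0, "wz": 0, "claw": 0.4}, {"tx": 0, "ty": 0, "tz": -0.002, "wx": 0, "wy": 0, "wz": 0, "claw": 0.3}, {"tx": 0, "ty": 0, "tz": -0.002, "wx": 0, "wy": 0, "wz": 0, "claw": 0.2}, {"tx": 0, "ty": 0, "tz": -0.002, "wx": 0, "wy": 0, "wz": 0, "claw": 0.2}, {"tx": 0, "ty": 0, "tz": -0.05, "wx": 0, "wy": 0, "wz": 0, "claw": 0.2}, {"tx": 0, "ty": 0, "tz": -0.12, "wx": 0, "wy": 0, "wz": 0, "claw": 0.2}, {"tx": 0, "ty": 0, "tz": -0.25, "wx": 0, "wy": 0, "wz": 0, "claw": 0.2}, {"tx": 0, "ty": 0, "tz": -0.35, "wx": 0, "wy": 0, "wz": 0, "claw": 0.2}, {"tx": 0, "ty": 0, "tz": -0.35, "wx": 0, "wy": 0, "wz": 0, "claw": 0.2}, {"tx": 0, "ty": 0, "tz": -0.35, "wx": 0, "wy": 0, "wz": 0, "claw": 0.2}]}}

```text
clock: 15.15
eef_pos: [504.1, -162.0, 191.2]
tool_rot: [3.141, -0.001, 0.734]
force: [0.0, 0.3, -1.0]
width: 68.6
gripper_force: 0.0
```

```bash
python3 - <<'E'
from h import *
st=ctrl.read_state();p=ctrl.get_image('wrist');save(p,'w9.png');W=cloud(p,st);print(st['clock'],st['eef_pos'])
ok=p['depth']>0;near=ok&(np.hypot(W[...,0]-504,W[...,1]+162)<24)
for lo,hi in [(100,112),(79,86)]:
    q=W[near&(W[...,2]>lo)&(W[...,2]<hi)]
    A=np.c_[q[:,:2]-q[:,:2].mean(0),np.ones(len(q))]
    k=np.abs(q[:,2]-np.median(q[:,2]))<2
    print(lo,len(q),np.median(q,0).round(1),((q.min(0)+q.max(0))/2).round(1),'tilt',np.linalg.lstsq(A[k],q[k,2],rcond=None)[0].round(3))
E
```

```text
15.15 [ 504.05037976 -162.03573323  191.22669079]
100 265 [ 507.5 -157.1  110.6] [ 503.4 -161.6  106.1] tilt [-5.6000e-02 -4.7000e-02  1.1108e+02]
79 937 [ 510.6 -154.4   82.6] [ 503.5 -161.8   82.4] tilt [-6.0000e-03 -5.0000e-03  8.2634e+01]
```

View pics/w9.png

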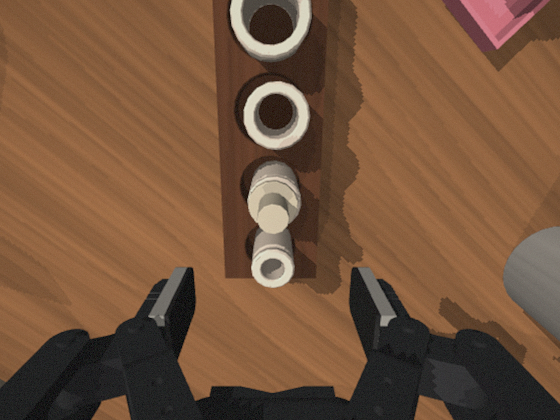

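The stopper sits in jar 1, at about px (273,195). Its flange is level at z ≈ 82.6 mm (expected 82), so it is fully home, and the gripper is clear.

```bash
python3 -c "
from cell import ctrl
print(ctrl.finish_job())"
```

```text
the job is handed in; nothing more can be done
None
```

The stopper nearest the base is fully home and upright in jar 1 with its flange flat on the rim, seated at about 10 N and released, and I handed the job in at about 15 s.

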